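# Put the doming punches back on their rack in order of size

## Robot

A 6-joint arm with a two-finger parallel gripper is mounted at the origin on the work surface. World frame = base frame: x ahead of the robot, y to its left, z up, the work surface at z = 0. Lengths are in m, angles in degrees, forces in N, time in s.
With the tool pointing down it reaches from about 0.425 to 0.925 m from the base axis. Payload 12.5 kg.
Tool frame: the origin (TCP) lies on the centre line of the jaws, within the pads' length; the fingertips stand 11 mm ahead of it and the grasp point (between the pads) lies 8 mm behind it (r.tip_extent is the distance from the TCP to the fingertips, in m); z points along the fingers, y is the line along which they close (so a half turn about z gives the same grasp; the last joint's range is limited). The gripper opens to 85 mm and grips with 20 to 120 N. Pads are 22 mm wide; open, the fingers measure 114 mm over their backs; the gripper's body (76 mm by 85 mm) begins 54 mm behind the grasp point. The pads swing forward as they close: fully open they stand 13 mm farther back than shut.
Start: joints at [-77.384, 28.126, 89.318, -0, 62.55, -6.05], TCP at [0.2, -0.592, 0.242] pointing down, gripper open.
Joint ranges: [-177.58, 177.58], [-47.91, 125.51], [2.72, 160], [-65.01, 245.01], [3.68, 167.84], [-153.87, 153.87]. Speed limits (degrees/s): [127.2, 127.2, 159.86, 180, 180, 180].

## Interface

Orientations are given as a 3x3 rotation matrix whose columns are the frame's x, y, z axes.
In Python, from plant import r gives the robot as it stands.
- The arm moves only by the shell command python3 -m inch 'ROWS' [OPENING] [FORCE]. ROWS is JSON, a list of rows, each an object with "offset": the shift along the tool's x, y, z in cm, a list of three; "turn": the turn about the tool's z in degrees. A call has 1 to 10 rows; each row is the pose to reach, as a shift and turn from the pose commanded when the call began, along the tool's axes at that moment; what a row does not reach only later rows make up. A row lasts 1/10 s, in which the tool goes at most 50 mm and 8.59 degrees, less where a joint would pass 70% of its speed; a pose out of reach is approached as far as the arm can. A call with a gripper value outside its range is refused whole. OPENING is the finger opening in cm, from 0 to 8.54, set as the call begins (- or left out, the last holds). The fingers move at their own pace and stop on an object; FORCE is the grip in N (left out, the last holds). Time passes only in rows, so rows that repeat a pose let the fingers close. It gives the time, the measured TCP pose, the force, the opening and the grip force at its end, in the units of the state.
- r.sense(): the state, without advancing time (a new reading comes with each control period).
- r.capture(name): name is "scene" or "side" or "wrist"; returns the picture (384x512x3 uint8, blue, green, red); there is no depth.
- r.get_calibration(name): a dict with "vfov" (degrees; the focal length in pixels is half the picture's height over the tangent of half this angle, whatever the lens; pixels are square), "cx", "cy" (the principal point, pixels), "dist_coeffs" ([k1, k2, p1, p2, k3] as OpenCV has them; the pictures are not rectified), "world_from_camera" (4x4, takes a point from camera to world coordinates). Camera axes: x right, y up, looking along -z (the intrinsics and any distortion apply to the point x, -y, -z); pixel columns grow to the right and rows downward; lengths in m; the calibration is good to about 2 mm. A picture is of the moment at which its call begins: read the wrist's pose just before it. get_calibration takes no time and is no camera call; for the wrist camera it gives the pose at the moment of the call.
- r.finish_job(): hands the job in; it is judged then, once.
The state is a dict: "time_s": time; "joint_pos": joint angles; "joint_vel": joint speeds; "effort": joint torques, N m; "tool_pos": TCP position; "tool_rot": TCP orientation; "ft_force": force on the tool from outside, world axes, zero at the start; "moment": the same for the moment, N m; "opening": finger opening in m; "gripper_force": force on a finger pad.
Only numpy, scipy, OpenCV 4.12 (cv2) and the standard library are available. Lean on these libraries where they do the work, as an engineer would, in place of code of your own. Each camera call takes 0.05 s, during which the arm holds its last target. There are 200 camera calls.

## Task

Put the four steel doming punches away on the wooden rack: stand each one upright in the middle of its own cork pad, in order of ball size, the smallest ball next to the steel doming block and the largest farthest from it. Never let a punch fall over, and leave the glass jar where it stands.

Things in the scene. Friction and masses are not known exactly. Their poses are not given: they have to be found in the camera images.
- punch_24: Loose steel doming punch: a ball of 24 mm diameter on top of a straight round shank of 18 mm diameter, 72 mm tall over all, standing upright on the flat end of its shank on the board; about 0.13 kg (varies by a quarter). Origin: centre of the flat underside; z runs up the shank; the ball's centre is 60 mm above the origin. Can be gripped across the ball's middle from any side.
- punch_32: Loose steel doming punch: a ball of 32 mm diameter on top of a straight round shank of 20 mm diameter, 72 mm tall over all, standing upright on the flat end of its shank on the board; about 0.22 kg (varies by a quarter). Origin: centre of the flat underside; z runs up the shank; the ball's centre is 56 mm above the origin. Can be gripped across the ball's middle from any side.
- punch_40: Loose steel doming punch: a ball of 40 mm diameter on top of a straight round shank of 24 mm diameter, 72 mm tall over all, standing upright on the flat end of its shank on the board; about 0.38 kg (varies by a quarter). Origin: centre of the flat underside; z runs up the shank; the ball's centre is 52 mm above the origin. Can be gripped across the ball's middle from any side.
- punch_48: Loose steel doming punch: a ball of 48 mm diameter on top of a straight round shank of 28 mm diameter, 72 mm tall over all, standing upright on the flat end of its shank on the board; about 0.62 kg (varies by a quarter). Origin: centre of the flat underside; z runs up the shank; the ball's centre is 48 mm above the origin. Can be gripped across the ball's middle from any side.
- pad_a: Fixed round cork pad, 60 mm across and 3 mm thick, on the rack, a straight wooden bar 450 mm long, 80 mm wide, 22 mm high, which lies on a 6 mm thick grey board on the table (the bar's top is at z = 28 mm). The four pads a, b, c, d lie in this order along the bar, all alike, 75 mm apart from centre to centre. Origin: centre of its underside (at z = 28 mm; the surface to stand things on is 3 mm above it); its y axis runs along the bar from a towards d, z up.
- pad_b: Fixed round cork pad, 60 mm across and 3 mm thick, on the rack, a straight wooden bar 450 mm long, 80 mm wide, 22 mm high, which lies on a 6 mm thick grey board on the table (the bar's top is at z = 28 mm). The four pads a, b, c, d lie in this order along the bar, all alike, 75 mm apart from centre to centre. Origin: centre of its underside (at z = 28 mm; the surface to stand things on is 3 mm above it); its y axis runs along the bar from a towards d, z up.
- pad_c: Fixed round cork pad, 60 mm across and 3 mm thick, on the rack, a straight wooden bar 450 mm long, 80 mm wide, 22 mm high, which lies on a 6 mm thick grey board on the table (the bar's top is at z = 28 mm). The four pads a, b, c, d lie in this order along the bar, all alike, 75 mm apart from centre to centre. Origin: centre of its underside (at z = 28 mm; the surface to stand things on is 3 mm above it); its y axis runs along the bar from a towards d, z up.
- pad_d: Fixed round cork pad, 60 mm across and 3 mm thick, on the rack, a straight wooden bar 450 mm long, 80 mm wide, 22 mm high, which lies on a 6 mm thick grey board on the table (the bar's top is at z = 28 mm). The four pads a, b, c, d lie in this order along the bar, all alike, 75 mm apart from centre to centre. Origin: centre of its underside (at z = 28 mm; the surface to stand things on is 3 mm above it); its y axis runs along the bar from a towards d, z up.
- doming_block: Fixed shiny steel cube, 54 mm, with round hollows in its faces, standing on one end of the bar, 77.5 mm (centre to centre) beyond the last pad; at some starts it is the end by pad a, at others the end by pad d. Origin: centre of its underside, z = 28 mm. (On the other end lies a fixed flat black charcoal block, 66 x 50 mm, 26 mm high.)
- jar: Loose amber glass jar with a metal lid, 44 mm across and 60 mm tall, standing upright on the board in the same row as the punches; not part of the job and not to be disturbed. Origin: centre of its underside.
Things that resemble listed ones, but are neither listed nor needed, are in the scene too. What is shaped like the punch_48 but purple is not meant. Leave any red look-alike of the punch_40 alone.

How it is judged (in metres and radians):
At the end, for the whole second after the job is handed in: All four punches stand upright (within 0.08 rad), at rest, on the cork pads, each with its foot's centre within 13 mm of its pad's centre, in order of ball size counted from the doming block: 24, 32, 40, 48 mm. The jar stands upright within 20 mm of where it was at the start (z of punch_24 in the frame of pad_a between -0.001 and 0.007 m and angle between each of punch_24, punch_32, punch_40, punch_48's own z axis and vertical below 0.08 rad and linear speed of each of punch_24, punch_32, punch_40, punch_48 below 0.02 m/s and angular speed of each of punch_24, punch_32, punch_40, punch_48 below 0.2 rad/s and z of punch_32 in the frame of pad_a between -0.001 and 0.007 m and z of punch_40 in the frame of pad_a between -0.001 and 0.007 m and z of punch_48 in the frame of pad_a between -0.001 and 0.007 m and distance of jar from where it was at the start of the episode below 0.02 m and angle between jar's own z axis and vertical below 0.1 rad and ((horizontal distance between doming_block and pad_a below 0.13 m and horizontal distance between punch_24 and pad_a below 0.013 m and horizontal distance between punch_32 and pad_b below 0.013 m and horizontal distance between punch_40 and pad_c below 0.013 m and horizontal distance between punch_48 and pad_d below 0.013 m) or (horizontal distance between doming_block and pad_d below 0.13 m and horizontal distance between punch_24 and pad_d below 0.013 m and horizontal distance between punch_32 and pad_c below 0.013 m and horizontal distance between punch_40 and pad_b below 0.013 m and horizontal distance between punch_48 and pad_a below 0.013 m))); the robot touches nothing.
It fails at once if the 24 mm punch fell over (tilted by more than 0.7 rad) (angle between punch_24's own z axis and vertical above 0.7 rad).
It fails at once if the 32 mm punch fell over (tilted by more than 0.7 rad) (angle between punch_32's own z axis and vertical above 0.7 rad).
It fails at once if the 40 mm punch fell over (tilted by more than 0.7 rad) (angle between punch_40's own z axis and vertical above 0.7 rad).
It fails at once if the 48 mm punch fell over (tilted by more than 0.7 rad) (angle between punch_48's own z axis and vertical above 0.7 rad).
It fails at once if the jar was moved by more than 20 mm (distance of jar from where it was at the start of the episode above 0.02 m).
It also fails if it takes over 120 s, if anything falls off the work surface, if the arm or the gripper's body presses on something with over 40 N, if the wrist force passes 120 N, or if a joint passes its speed limit or range.

## Working session

There is one attempt and no reset: what is moved stays moved. The work goes in short steps, Python scripts to look and compute and a shell command to move; the robot and the scene stay as the last step left them, time stands still between calls to the robot, and variables do not carry over. Pictures are saved under pics/ and viewed, at most 14 in all, crops included, and the job is handed in when it is done.

```bash
mkdir -p pics; ls; python3 - <<'E'
from plant import r
import cv2,numpy as np
for n in ("scene","side"):
    cv2.imwrite(f"pics/{n}0.png",r.capture(n)); c=r.get_calibration(n); print(n,c["vfov"],c["cx"],c["cy"],c["dist_coeffs"],np.round(c["world_from_camera"],3).tolist())
s=r.sense();print(s["time_s"],s["tool_pos"],np.round(s["tool_rot"],3).tolist(),s["opening"])
E
```

```text
pics
scene 57.09751833181122 253.93671876267624 191.47825621635207 [-0.08724063  0.          0.          0.          0.        ] [[0.698, -0.387, 0.603, 0.964], [0.716, 0.397, -0.574, -0.451], [-0.017, 0.832, 0.554, 0.532], [0.0, 0.0, 0.0, 1.0]]
side 49.91877129707903 258.66057061619904 188.97840260196787 [-0.03002197  0.          0.          0.          0.        ] [[0.934, 0.215, -0.287, 0.261], [-0.358, 0.609, -0.708, -0.561], [0.022, 0.764, 0.645, 0.572], [0.0, 0.0, 0.0, 1.0]]
0.1 [ 0.2000476  -0.5919444   0.24182171] [[0.947, 0.32, -0.0], [0.32, -0.947, 0.001], [0.0, -0.001, -1.0]] 0.08541891684451511
```

View pics/scene0.png

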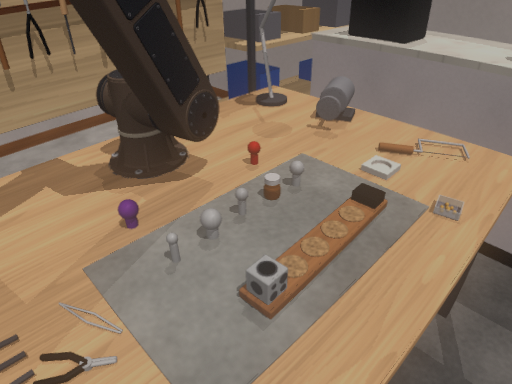

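View pics/side0.png

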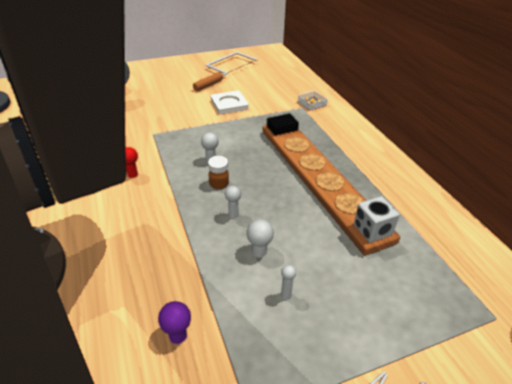

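The scene view shows grey punches at (172,240), (211,218), (242,194) and (297,168), and the jar at (272,185). The purple (129,210) and red (254,148) look-alikes are off the board. The doming block is at (267,280), at the near end of the pads. The side view agrees: grey punches at (288,272), (260,233), (233,192) and (210,142), jar at (218,170), block at (376,218).

```bash
cat > h.py <<'E'
import numpy as np,cv2
from plant import r
def ray(cal,px):
    f=192/np.tan(np.radians(cal["vfov"]/2));K=np.array([[f,0,cal["cx"]],[0,f,cal["cy"]],[0,0,1.]])
    u=cv2.undistortPoints(np.array([[px]],float),K,np.array(cal["dist_coeffs"],float))[0,0]
    T=np.array(cal["world_from_camera"]);d=T[:3,:3]@[u[0],-u[1],-1];return T[:3,3],d/np.linalg.norm(d),f
def plane(cal,px,z):
    o,d,_=ray(cal,px);return o+d*(z-o[2])/d[2]
def tri(a,b):
    A=np.zeros((3,3));B=np.zeros(3);rs=[ray(*a),ray(*b)]
    for o,d,_ in rs:
        P=np.eye(3)-np.outer(d,d);A+=P;B+=P@o
    p=np.linalg.solve(A,B);return p,[np.linalg.norm(np.cross(p-o,d)) for o,d,_ in rs][0]*2
E
python3 - <<'E'
from h import *
C={n:r.get_calibration(n) for n in("scene","side")}
I={n:cv2.imread(f"pics/{n}0.png") for n in C}
S={"24":((172,239),(288,272)),"48":((211,218),(260,233)),"32":((242,193),(233,192)),"40":((297,167),(210,141))}
def ball(im,p):  # bright blob near p -> min circle of top
    x,y=p;w=24;g=cv2.cvtColor(im,cv2.COLOR_BGR2GRAY)[y-w:y+w,x-w:x+w]
    c=cv2.HoughCircles(cv2.resize(g,None,fx=4,fy=4,interpolation=cv2.INTER_CUBIC),cv2.HOUGH_GRADIENT_ALT,1.5,200,param1=150,param2=.5,minRadius=16,maxRadius=70)
    if c is None: return None
    q=c[0,0]/4;return (q[0]+x-w,q[1]+y-w,q[2])
for k,(a,b) in S.items():
    ca,cb=ball(I["scene"],a),ball(I["side"],b);print(k,np.round(ca if ca else 0,1),np.round(cb if cb else 0,1))
    p,e=tri((C["scene"],ca[:2] if ca else a),(C["side"],cb[:2] if cb else b));
    D=[2*c[2]*np.linalg.norm(p-ray(C[n],(0,0))[0])/ray(C[n],(0,0))[2]*1e3 if c else 0 for n,c in(("scene",ca),("side",cb))]
    print("   ",p.round(4),"gap",round(e,4),"diam",np.round(D,1))
pads={"n1":((292,266),(347,203)),"n2":((315,246),(330,182)),"n3":((334,229),(312,162)),"n4":((352,213),(297,145)),"jarlid":((272,179),(218,163))}
for k,(a,b) in pads.items():
    p,e=tri((C["scene"],a),(C["side"],b));print(k,p.round(4),round(e,4),plane(C["scene"],a,.031).round(4)[:2],plane(C["side"],b,.031).round(4)[:2])
a=cv2.resize(I["scene"][130:310,110:400],(780,484),interpolation=cv2.INTER_CUBIC);cv2.imwrite("pics/crop1.png",a)
E
```

```text
24 [172.  236.4   6.1] [289.9 269.8   5.7]
    [ 0.4605 -0.2026  0.0697] gap 0.0043 diam [25. 18.]
48 0 [261.9 228.1  12.2]
    [ 0.456  -0.0986  0.0591] gap 0.0009 diam [ 0.  42.4]
32 0 [233.  190.5   5.9]
    [0.4388 0.0091 0.0641] gap 0.0008 diam [ 0.  22.6]
40 [297.  165.9   6.3] 0
    [0.4467 0.2006 0.059 ] gap 0.0088 diam [33.9  0. ]
n1 [ 0.6551 -0.058   0.0241] 0.0011 [ 0.659  -0.0627] [ 0.6499 -0.0651]
n2 [0.6545 0.0141 0.0263] 0.0067 [0.6557 0.0143] [0.6496 0.0043]
n3 [0.6501 0.0892 0.0263] 0.0046 [0.6518 0.0875] [0.6456 0.08  ]
n4 [0.6476 0.1642 0.0267] 0.0082 [0.6481 0.1655] [0.6424 0.1518]
jarlid [0.4396 0.1121 0.0574] 0.002 [0.4095 0.145 ] [0.4485 0.1448]
```

View pics/crop1.png

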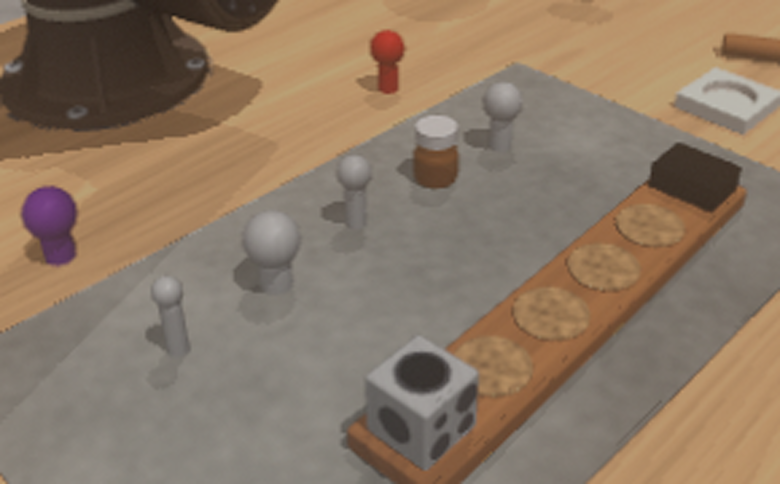

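Candidates: the grey punches at scene (172,236), (211,218), (242,193) and (297,166) have the stated sizes 24, 48, 32 and 40. The red (254,148) and purple (129,210) ones are the decoys, and the enlarged crop confirms this. The block is by the low-y pad, so the order toward +y is 24, 32, 40, 48. Next I move the wrist camera over the row with the jaws closing along world x.

```bash
python3 -m inch '[{"offset":[8,-6,-1],"turn":-7},{"offset":[12,-9.5,-2],"turn":-15},{"offset":[16,-13,-3],"turn":-23},{"offset":[20,-16,-4],"turn":-31},{"offset":[24,-19,-5],"turn":-39},{"offset":[28,-22,-5],"turn":-47},{"offset":[32,-25,-5],"turn":-55},{"offset":[36,-28,-5],"turn":-63},{"offset":[40,-30.5,-5],"turn":-71.3},{"offset":[42.6,-32.3,-5],"turn":-71.3}]'
python3 -m inch '[{"offset":[0,0,0],"turn":0},{"offset":[0,0,0],"turn":0},{"offset":[0,0,0],"turn":0}]'
python3 - <<'E'
from h import *
s=r.sense();c=r.get_calibration("wrist");cv2.imwrite("pics/w1.png",r.capture("wrist"))
print(s["tool_pos"],np.round(s["tool_rot"],3).tolist(),s["joint_pos"]);print({k:np.round(v,3).tolist() for k,v in c.items()})
E
```

```text
time_s: 1.1
tool_pos: [0.4782, -0.1787, 0.292]
tool_rot: [[-0.004, 1.0, 0.0], [1.0, 0.004, -0.0], [-0.0, 0.0, -1.0]]
ft_force: [1.4, -1.2, 0.6]
opening: 0.0853
gripper_force: 0.0
time_s: 1.4
tool_pos: [0.4769, -0.1812, 0.2917]
tool_rot: [[0.001, 1.0, -0.0], [1.0, -0.001, -0.0], [-0.0, -0.0, -1.0]]
ft_force: [0.2, -0.2, 0.1]
opening: 0.0852
gripper_force: 0.0
[ 0.47693355 -0.18118278  0.29169297] [[0.001, 1.0, -0.0], [1.0, -0.001, -0.0], [-0.0, -0.0, -1.0]] [-2.82157695e+01  1.57919163e+01  1.01285248e+02 -1.64531572e-02
  6.29473798e+01 -2.81383311e+01]
{'vfov': 67.069, 'cx': 253.027, 'cy': 195.109, 'dist_coeffs': [-0.049, 0.0, 0.0, 0.0, 0.0], 'world_from_camera': [[1.0, 0.001, 0.0, 0.476], [-0.001, 0.95, 0.312, -0.103], [0.0, -0.312, 0.95, 0.423], [0.0, 0.0, 0.0, 1.0]]}
```

View pics/w1.png

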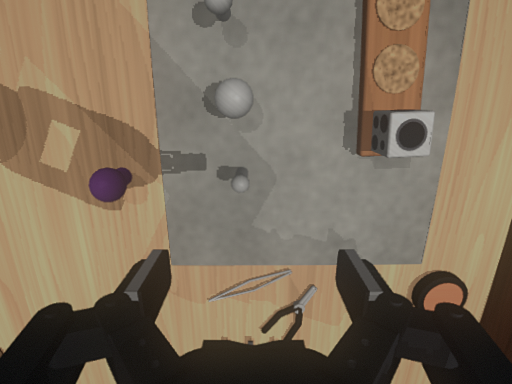

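The wrist view shows the 24 ball at (240,184), the 48 at (234,98), the 32 at (218,2), the pads at (396,68) and (400,8), and the block at (403,133). I'll sweep along +y and measure from several places.

```bash
cat > shot.py <<'E'
import sys,pickle;from h import *
n=sys.argv[1];c=r.get_calibration("wrist");im=r.capture("wrist");cv2.imwrite(f"pics/{n}.png",im);pickle.dump(c,open(f"pics/{n}.pkl","wb"))
E
python3 shot.py v0
python3 -m inch '[{"offset":[3,0.8,0],"turn":0},{"offset":[6,1.5,0],"turn":0},{"offset":[8,2,0],"turn":0},{"offset":[8,2,0],"turn":0},{"offset":[8,2,0],"turn":0}]' >/dev/null; python3 shot.py v1
python3 -m inch '[{"offset":[4,0,0],"turn":0},{"offset":[8,0,0],"turn":0},{"offset":[10,0,0],"turn":0},{"offset":[10,0,0],"turn":0},{"offset":[10,0,0],"turn":0}]' >/dev/null;python3 shot.py v2
python3 -m inch '[{"offset":[4,0,0],"turn":0},{"offset":[8,0,0],"turn":0},{"offset":[10,0,0],"turn":0},{"offset":[10,0,0],"turn":0},{"offset":[10,0,0],"turn":0}]'; python3 shot.py v3
python3 - <<'E'
import cv2,numpy as np
for i in range(4):
    im=cv2.imread(f"pics/v{i}.png");hsv=cv2.cvtColor(im,cv2.COLOR_BGR2HSV)
    if i==0: print("pad hsv",hsv[68,396],hsv[60,390],"bar",hsv[40,423],"ball",hsv[98,234],hsv[108,240],"board",hsv[120,300],"table",hsv[200,30])
im=np.hstack([np.vstack([cv2.imread(f"pics/v{j}.png") for j in p]) for p in((0,1),(2,3))])
cv2.imwrite("pics/mont.png",cv2.resize(im,(800,600),interpolation=cv2.INTER_AREA))
E
```

```text
time_s: 3.1
tool_pos: [0.4978, 0.0984, 0.2918]
tool_rot: [[0.001, 1.0, -0.0], [1.0, -0.001, -0.0], [-0.0, -0.0, -1.0]]
ft_force: [-0.5, -0.4, 0.2]
opening: 0.0856
gripper_force: 0.0
pad hsv [ 16 109 157] [ 15 110 142] bar [ 13 133 142] ball [ 24   8 168] [ 25  11 141] board [ 21  19 137] table [ 21  83 170]
```

View pics/mont.png

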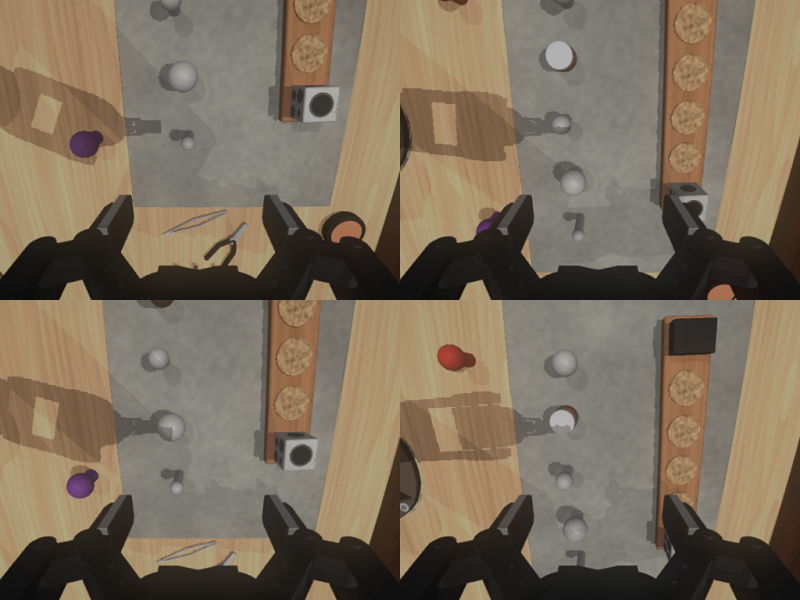

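Across the four wrist views (montage at 0.78 scale), v2 (top right) shows all four pads at (685,157), (687,117), (689,72) and (692,22), the 32 at (562,124), the 48 at (572,182) and the jar at (559,55). v3 (bottom right) shows the 40 at (564,362) and the red decoy at (451,357). Next come circle fits and triangulation.

```bash
cat > m.py <<'E'
from h import *
import pickle
s=1/.78125
V={i:(cv2.imread(f"pics/v{i}.png"),pickle.load(open(f"pics/v{i}.pkl","rb"))) for i in range(4)}
off={0:(0,0),1:(0,300),2:(400,0),3:(400,300)}
seed={"24":{0:(187,142),1:(177,487),2:(578,235)},"48":{0:(182,76),1:(172,427),2:(572,182)},"32":{1:(158,358),2:(562,124),3:(564,481)},"40":{3:(564,362)},
"n1":{0:(310,54),1:(292,404),2:(685,157)},"n2":{1:(294,357),2:(687,117),3:(680,471)},"n3":{2:(689,72),3:(684,433)},"n4":{2:(692,22),3:(687,387)}}
def fit(i,p,pad):
    im=V[i][0];x,y=[int((a-b)*s) for a,b in zip(p,off[i])]
    b=cv2.medianBlur(im,3);hsv=cv2.cvtColor(b,cv2.COLOR_BGR2HSV)
    if pad:
        lab=cv2.cvtColor(cv2.GaussianBlur(im,(0,0),2),cv2.COLOR_BGR2LAB).astype(int)
        m=((lab[...,1]-lab[y,x,1])**2 +0*(lab[...,2])<36)&(lab[...,2]>138)&(lab[...,1]<lab[y,x,1]+6)
        w=34
    else: m=(hsv[...,1]<15)&(hsv[...,2]>60); w=24
    m=m.astype(np.uint8)*255;k=np.zeros_like(m);cv2.circle(k,(x,y),w,255,-1);m&=k
    m=cv2.morphologyEx(m,cv2.MORPH_OPEN,cv2.getStructuringElement(2,(5,5)))
    n,l,st,ce=cv2.connectedComponentsWithStats(m)
    if n<2:return None
    j=1+np.argmax(st[1:,4]);ct=max(cv2.findContours((l==j).astype(np.uint8),0,1)[0],key=cv2.contourArea);ct=cv2.convexHull(ct)
    if len(ct)<5:return None
    return cv2.fitEllipse(ct)
if __name__=="__main__":
    for k,d in seed.items():
        for i,p in d.items():
            e=fit(i,p,k[0]=="n")
            if e is None: print(k,i,None);continue
            z={"24":.066,"32":.062,"40":.058,"48":.054}.get(k,.031);q=plane(V[i][1],e[0],z)
            dd=np.linalg.norm(q-ray(V[i][1],(0,0))[0])/ray(V[i][1],(0,0))[2]
            print(k,i,np.round(e[0],1),"axes mm",np.round(np.array(e[1])*dd*1e3,1),q.round(4)[:2])
    vis=[V[i][0].copy() for i in(2,3)]
    for t,i in enumerate((2,3)):
        for k,d in seed.items():
            if i in d:
                e=fit(i,d[i],k[0]=="n")
                if e: cv2.ellipse(vis[t],e,(0,255,0),1)
    cv2.imwrite("pics/fit.png",np.hstack(vis)[:, :][:, 140:940])
E
python3 m.py
```

```text
24 0 [239.5 182.7] axes mm [21.7 23.6] [ 0.4587 -0.2039]
24 1 [228.  234.9] axes mm [22.4 38.2] [ 0.4623 -0.1975]
24 2 [228.  300.9] axes mm [21.7 22.7] [ 0.4596 -0.2061]
48 0 [233.2  97.3] axes mm [47.5 51.3] [ 0.4521 -0.0997]
48 1 [218.8 162.4] axes mm [46.6 47.8] [ 0.4522 -0.0999]
48 2 [221.3 233. ] axes mm [45.6 47.7] [ 0.4523 -0.1006]
32 1 [202.7  74.5] axes mm [33.1 33.6] [0.438  0.0059]
32 2 [206.8 157.8] axes mm [28.6 34. ] [0.4385 0.0075]
32 3 [209.9 231.8] axes mm [28.4 31.3] [0.4379 0.0051]
40 3 [210.4  80.4] axes mm [40.9 42.9] [0.4467 0.1994]
n1 0 [396.   68.4] axes mm [ 79.4 103.1] [ 0.6578 -0.0631]
n1 1 [372.7 133.1] axes mm [97.6 99.6] [ 0.6575 -0.0645]
n1 2 [363.4 199.6] axes mm [ 97.7 103.9] [ 0.6561 -0.0591]
n2 1 [375.5  71.9] axes mm [96.1 97.5] [0.6522 0.0125]
n2 2 [370.4 149.1] axes mm [67.7 84.3] [0.6573 0.0139]
n2 3 [357.6 218. ] axes mm [ 98.5 107.9] [0.6509 0.0122]
n3 2 [373.4  92.6] axes mm [74.  81.7] [0.6526 0.0872]
n3 3 [365. 168.] axes mm [67.2 77.3] [0.6529 0.0874]
n4 2 [376.2  29.3] axes mm [79.9 84.8] [0.648  0.1617]
n4 3 [366.8 113.6] axes mm [ 85.6 101. ] [0.647  0.1607]
```

View pics/fit.png

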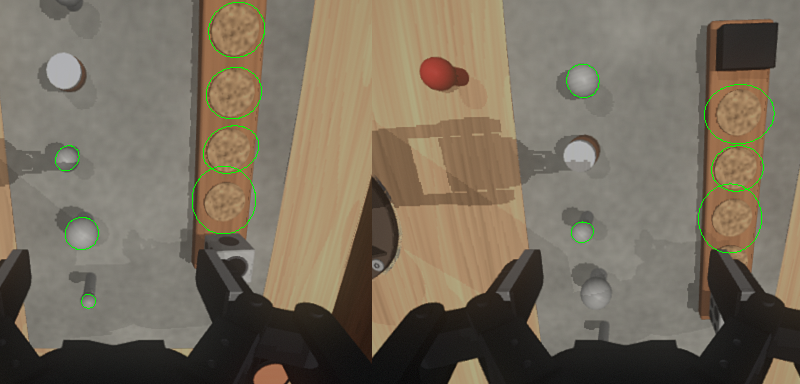

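The ball fits match the stated sizes: 40 at (582,80), 32 at (67,158) and 48 at (82,233) in the picture. The pad fits are too large because they include bar wood, so I'll redo the pads with Otsu in the a-channel and triangulate everything.

```bash
python3 - <<'E'
from m import *
def pad(i,p):
    im=V[i][0];x,y=[int((a-b)*s) for a,b in zip(p,off[i])];w=30
    y0,x0=max(y-w,0),x-w;c=im[y0:y+w,x0:x+w]
    lab=cv2.cvtColor(cv2.GaussianBlur(c,(0,0),1.5),cv2.COLOR_BGR2LAB);a=lab[...,1]
    bar=(lab[...,2]>143)
    t,_=cv2.threshold(a[bar].reshape(1,-1),0,255,cv2.THRESH_OTSU)
    m=((a<=t)&bar).astype(np.uint8);m=cv2.morphologyEx(m,cv2.MORPH_CLOSE,np.ones((5,5)));m=cv2.morphologyEx(m,cv2.MORPH_OPEN,cv2.getStructuringElement(2,(13,13)))
    n,l,st,ce=cv2.connectedComponentsWithStats(m);j=l[y-y0,w]
    if j==0:return None
    ct=max(cv2.findContours((l==j).astype(np.uint8),0,1)[0],key=cv2.contourArea)
    e=cv2.fitEllipse(cv2.convexHull(ct));return ((e[0][0]+x0,e[0][1]+y0),e[1])
P={}
for k,d in seed.items():
    obs=[]
    for i,p in d.items():
        if k=="24" and i==1: continue
        e=pad(i,p) if k[0]=="n" else fit(i,p,False)
        if e is None: print(k,i,None);continue
        z={"24":.066,"32":.062,"40":.058,"48":.054}.get(k,.031);q=plane(V[i][1],e[0],z);o,_,f=ray(V[i][1],(0,0))
        ax=np.array(e[1])*np.linalg.norm(q-o)/f*1e3
        if k[0]=="n": print(k,i,np.round(e[0],1),ax.round(1),q.round(4)[:2])
        if k[0]!="n" or (48<ax[0] and ax[1]<70): obs.append((V[i][1],e[0]))
    if k=="40": obs.append((r.get_calibration("scene"),(297,166)))
    if len(obs)>1:
        t,g=tri(obs[0],obs[-1]);print("  ",k,"tri",t.round(4),"gap",round(g,4))
E
```

```text
24 tri [ 0.4594 -0.2028  0.0701] gap 0.0012
   48 tri [ 0.4524 -0.0997  0.0559] gap 0.0003
   32 tri [0.4382 0.0058 0.0634] gap 0.0001
   40 tri [0.4483 0.1995 0.0646] gap 0.0018
n1 0 [398.   68.1] [72.6 81.7] [ 0.6604 -0.0626]
n1 1 [374.  131.2] [63.6 71.4] [ 0.6589 -0.062 ]
n1 2 [365.7 201.1] [58.1 70.3] [ 0.6597 -0.0615]
n2 1 [376.3  72. ] [66.  74.2] [0.6533 0.0125]
n2 2 [370.5 149.4] [61.9 76.9] [0.6574 0.0134]
n2 3 [361.  217.1] [57.5 69.5] [0.6558 0.0135]
n3 2 [371.2  92.4] [64.5 71.2] [0.6498 0.0875]
n3 3 [363.8 167.5] [59.3 69. ] [0.6511 0.0881]
n4 2 [374.5  29.1] [69.3 78.7] [0.6459 0.1619]
n4 3 [366.4 112.1] [62.7 68.9] [0.6462 0.1626]
```

Ball centres match the text heights within a few mm, and the pads lie 75 mm apart on a straight line. I start with the 40 mm punch: approach above it and check.

```bash
python3 -m inch '[{"offset":[4,-2,0],"turn":0},{"offset":[8,-4,2],"turn":0},{"offset":[10.1,-5.1,5],"turn":0},{"offset":[10.1,-5.1,9],"turn":0},{"offset":[10.1,-5.1,12],"turn":0},{"offset":[10.1,-5.1,14],"turn":0},{"offset":[10.1,-5.1,14],"turn":0},{"offset":[10.1,-5.1,14],"turn":0}]'
python3 shot.py a40; python3 - <<'E'
from h import *
c=r.get_calibration("wrist");T=np.linalg.inv(c["world_from_camera"]);f=192/np.tan(np.radians(c["vfov"]/2))
q=T@[.447,.1995,.058,1];print(c["cx"]+f*q[0]/-q[2],c["cy"]-f*q[1]/-q[2])
E
```

```text
time_s: 3.95
tool_pos: [0.4472, 0.1996, 0.1523]
tool_rot: [[0.002, 1.0, -0.0], [1.0, -0.002, -0.0], [-0.0, -0.0, -1.0]]
ft_force: [-0.4, -1.1, 0.2]
opening: 0.0857
gripper_force: 0.0
253.38648297934535 200.00240128272662
```

View pics/a40.png

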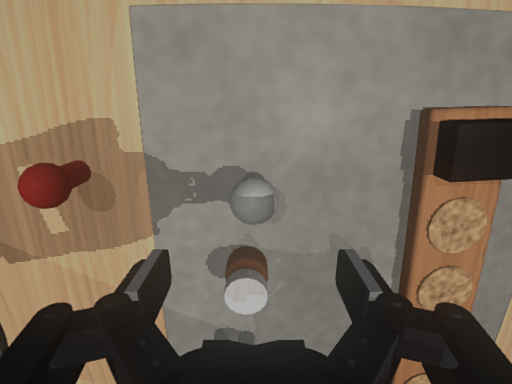

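The ball appears at (253,200), exactly where predicted. I descend, grip and lift.

```bash
python3 -m inch '[{"offset":[0,0,3],"turn":0},{"offset":[0,0,6],"turn":0},{"offset":[0,0,8],"turn":0},{"offset":[0,0,9.5],"turn":0},{"offset":[0,0,10.2],"turn":0},{"offset":[0,0,10.2],"turn":0},{"offset":[0,0,10.2],"turn":0}]'
python3 -m inch '[{"offset":[0,0,0],"turn":0},{"offset":[0,0,0],"turn":0},{"offset":[0,0,0],"turn":0},{"offset":[0,0,0],"turn":0},{"offset":[0,0,0],"turn":0},{"offset":[0,0,0],"turn":0},{"offset":[0,0,0],"turn":0},{"offset":[0,0,0],"turn":0}]' 0 50
```

```text
time_s: 4.7
tool_pos: [0.4472, 0.2005, 0.0508]
tool_rot: [[0.001, 1.0, 0.001], [1.0, -0.001, 0.0], [0.0, 0.001, -1.0]]
ft_force: [-0.2, -0.3, -0.9]
opening: 0.0852
gripper_force: 0.0
time_s: 5.5
tool_pos: [0.4469, 0.2005, 0.0504]
tool_rot: [[0.001, 1.0, 0.001], [1.0, -0.001, 0.0], [0.0, 0.001, -1.0]]
ft_force: [-0.9, -0.5, 8.5]
opening: 0.0368
gripper_force: 49.1
```

```bash
python3 -m inch '[{"offset":[0,0,-0.5],"turn":0},{"offset":[0,0,-1],"turn":0},{"offset":[0,0,-1.5],"turn":0},{"offset":[0,0,-2],"turn":0},{"offset":[0,0,-2],"turn":0},{"offset":[0,0,-2],"turn":0}]'
python3 - <<'E'
from h import *
a=r.capture("side");b=r.capture("scene")
cv2.imwrite("pics/l40.png",np.hstack([cv2.resize(a[80:230,140:290],(400,400)),cv2.resize(b[100:250,220:370],(400,400))]))
E
```

```text
time_s: 6.1
tool_pos: [0.4467, 0.2004, 0.07]
tool_rot: [[0.001, 1.0, 0.0], [1.0, -0.001, -0.0], [-0.0, 0.0, -1.0]]
ft_force: [0.0, -0.6, -4.0]
opening: 0.037
gripper_force: 50.7
```

View pics/l40.png

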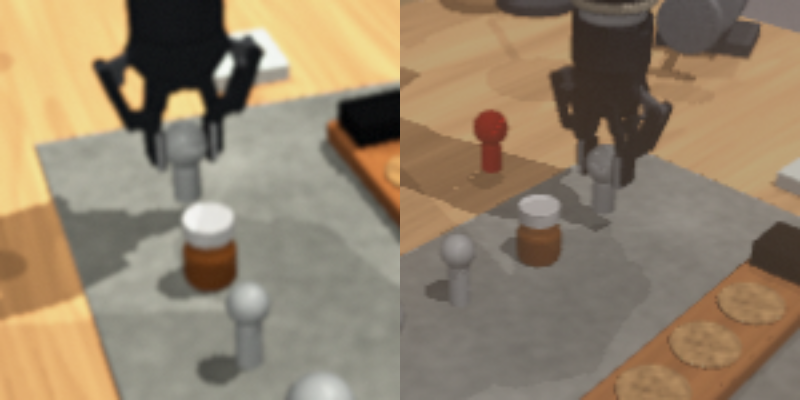

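The punch is held upright in the jaws (side crop about (187,160)), clear of the board. I carry it to the third pad.

```bash
python3 -m inch '[{"offset":[0,0,-3],"turn":0},{"offset":[0,1,-6],"turn":0},{"offset":[-2,4,-8],"turn":0},{"offset":[-4,8,-8],"turn":0},{"offset":[-6,12,-8],"turn":0},{"offset":[-8,15,-8],"turn":0},{"offset":[-10,18,-8],"turn":0},{"offset":[-11.3,20.4,-8],"turn":0},{"offset":[-11.3,20.4,-8],"turn":0},{"offset":[-11.3,20.4,-8],"turn":0}]'
python3 shot.py p40; python3 - <<'E'
from h import *
c=r.get_calibration("wrist");T=np.linalg.inv(c["world_from_camera"]);f=192/np.tan(np.radians(c["vfov"]/2))
for p in((.6508,.0878),(.6463,.1625)):
    q=T@[*p,.031,1];print(c["cx"]+f*q[0]/-q[2],c["cy"]-f*q[1]/-q[2])
E
```

```text
time_s: 7.2
tool_pos: [0.6502, 0.087, 0.1488]
tool_rot: [[0.001, 1.0, -0.002], [1.0, -0.001, -0.0], [-0.0, -0.002, -1.0]]
ft_force: [-0.5, -0.0, -3.7]
opening: 0.037
gripper_force: 52.1
255.3429336268821 190.79256114335115
250.06066672694385 103.86629615450218
```

View pics/p40.png

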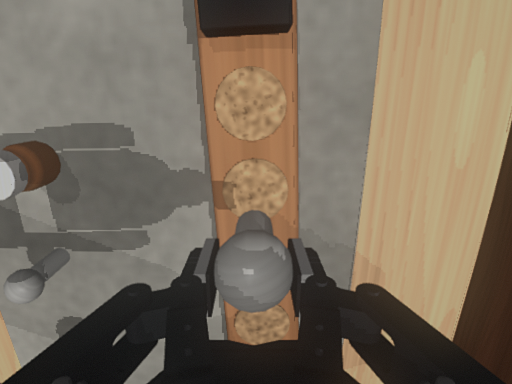

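The fourth pad is at (250,104) and the third at (255,190), both exactly as predicted. Lowering.

```bash
python3 -m inch '[{"offset":[0,0,2],"turn":0},{"offset":[0,0,4],"turn":0},{"offset":[0,0,6],"turn":0},{"offset":[0,0,6.8],"turn":0},{"offset":[0,0,7.1],"turn":0},{"offset":[0,0,7.2],"turn":0},{"offset":[0,0,7.3],"turn":0},{"offset":[0,0,7.35],"turn":0},{"offset":[0,0,7.35],"turn":0},{"offset":[0,0,7.35],"turn":0}]'
```

```text
time_s: 8.25
tool_pos: [0.6507, 0.0873, 0.0767]
tool_rot: [[0.001, 1.0, 0.0], [1.0, -0.001, -0.0], [-0.0, 0.0, -1.0]]
ft_force: [-0.3, 0.0, -4.3]
opening: 0.0371
gripper_force: 52.1
```

```bash
python3 -m inch '[{"offset":[0,0,0.05],"turn":0},{"offset":[0,0,0.1],"turn":0},{"offset":[0,0,0.15],"turn":0},{"offset":[0,0,0.15],"turn":0}]'
```

```text
time_s: 8.65
tool_pos: [0.6508, 0.0873, 0.0755]
tool_rot: [[0.001, 1.0, 0.001], [1.0, -0.001, -0.0], [-0.0, 0.001, -1.0]]
ft_force: [-2.2, 0.3, 4.6]
opening: 0.0373
gripper_force: 52.9
```

```bash
python3 -m inch '[{"offset":[0,0,0],"turn":0},{"offset":[0,0,0],"turn":0},{"offset":[0,0,0],"turn":0},{"offset":[0,0,0],"turn":0},{"offset":[0,0,0],"turn":0},{"offset":[0,0,-1],"turn":0},{"offset":[0,0,-3],"turn":0},{"offset":[0,0,-6],"turn":0},{"offset":[0,0,-9],"turn":0},{"offset":[0,0,-10],"turn":0}]' 8.54
python3 -m inch '[{"offset":[-2,-2,0],"turn":0},{"offset":[-5,-5,0],"turn":0},{"offset":[-8,-8,0],"turn":0},{"offset":[-11,-11,0],"turn":0},{"offset":[-14,-14,0],"turn":0},{"offset":[-16.5,-17,0],"turn":0},{"offset":[-18.7,-19.8,0],"turn":0},{"offset":[-18.7,-19.8,2],"turn":0},{"offset":[-18.7,-19.8,2],"turn":0},{"offset":[-18.7,-19.8,2],"turn":0}]'
python3 shot.py a48; python3 - <<'E'
from h import *
import pickle
c=pickle.load(open("pics/a48.pkl","rb"));im=cv2.imread("pics/a48.png")
def proj(p):
    T=np.linalg.inv(c["world_from_camera"]);f=192/np.tan(np.radians(c["vfov"]/2));q=T@[*p,1];return c["cx"]+f*q[0]/-q[2],c["cy"]-f*q[1]/-q[2]
x,y=proj((.4522,-.1,.054));print(x,y)
cv2.circle(im,(int(x),int(y)),3,(0,0,255),-1);cv2.imwrite("pics/a48b.png",im)
E
```

```text
time_s: 9.65
tool_pos: [0.6516, 0.0874, 0.1786]
tool_rot: [[0.001, 1.0, 0.005], [1.0, -0.001, 0.0], [0.0, 0.005, -1.0]]
ft_force: [0.4, -0.4, 0.3]
opening: 0.0853
gripper_force: 0.0
time_s: 10.65
tool_pos: [0.4527, -0.0995, 0.155]
tool_rot: [[0.001, 1.0, -0.001], [1.0, -0.001, 0.0], [0.0, -0.001, -1.0]]
ft_force: [0.0, 0.3, -0.1]
opening: 0.0854
gripper_force: 0.0
253.51501127619238 197.80063914602897
```

View pics/a48b.png

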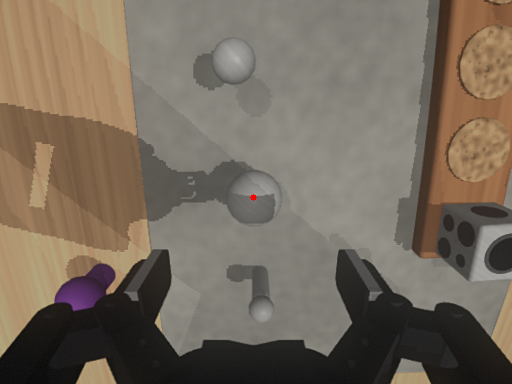

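The 48 ball is centred under the prediction at (253,198). Descend and grip.

```bash
python3 -m inch '[{"offset":[0,0,3],"turn":0},{"offset":[0,0,6],"turn":0},{"offset":[0,0,8],"turn":0},{"offset":[0,0,9.5],"turn":0},{"offset":[0,0,10.5],"turn":0},{"offset":[0,0,10.8],"turn":0},{"offset":[0,0,10.8],"turn":0},{"offset":[0,0,10.8],"turn":0}]'
python3 -m inch '[{"offset":[0,0,0],"turn":0},{"offset":[0,0,0],"turn":0},{"offset":[0,0,0],"turn":0},{"offset":[0,0,0],"turn":0},{"offset":[0,0,0],"turn":0},{"offset":[0,0,0],"turn":0},{"offset":[0,0,0],"turn":0},{"offset":[0,0,0],"turn":0}]' 0 80
python3 -m inch '[{"offset":[0,0,-0.5],"turn":0},{"offset":[0,0,-1],"turn":0},{"offset":[0,0,-2],"turn":0},{"offset":[0,0,-4],"turn":0},{"offset":[0,0,-7],"turn":0},{"offset":[0,0,-10],"turn":0},{"offset":[0,0,-11],"turn":0},{"offset":[0,0,-11],"turn":0},{"offset":[0,0,-11],"turn":0}]'
```

```text
time_s: 11.5
tool_pos: [0.4529, -0.0996, 0.0475]
tool_rot: [[0.0, 1.0, 0.001], [1.0, -0.0, -0.0], [-0.0, 0.001, -1.0]]
ft_force: [0.2, -0.2, 1.3]
opening: 0.0849
gripper_force: 0.0
time_s: 12.3
tool_pos: [0.4529, -0.0998, 0.0478]
tool_rot: [[0.001, 1.0, 0.002], [1.0, -0.001, -0.001], [-0.001, 0.002, -1.0]]
ft_force: [-1.2, 0.7, 13.4]
opening: 0.0446
gripper_force: 79.4
time_s: 13.2
tool_pos: [0.452, -0.0994, 0.156]
tool_rot: [[0.001, 1.0, -0.001], [1.0, -0.001, 0.0], [0.0, -0.001, -1.0]]
ft_force: [0.2, 0.3, -6.5]
opening: 0.0445
gripper_force: 83.5
```

```bash
python3 -m inch '[{"offset":[2,2,0],"turn":0},{"offset":[5,4,0],"turn":0},{"offset":[9,5,0],"turn":0},{"offset":[13,6,0],"turn":0},{"offset":[17,8,0],"turn":0},{"offset":[20,10,0],"turn":0},{"offset":[23,12,0],"turn":0},{"offset":[25,15,0],"turn":0},{"offset":[26.2,17.5,0],"turn":0},{"offset":[26.2,19.4,0],"turn":0}]'
python3 -m inch '[{"offset":[0,0,0],"turn":0},{"offset":[0,0,1],"turn":0},{"offset":[0,0,3],"turn":0},{"offset":[0,0,5],"turn":0},{"offset":[0,0,6.5],"turn":0},{"offset":[0,0,7.2],"turn":0},{"offset":[0,0,7.6],"turn":0},{"offset":[0,0,7.9],"turn":0},{"offset":[0,0,8.1],"turn":0},{"offset":[0,0,8.1],"turn":0}]'
```

```text
time_s: 14.2
tool_pos: [0.6471, 0.1641, 0.1539]
tool_rot: [[-0.001, 1.0, -0.003], [1.0, 0.001, -0.0], [-0.0, -0.003, -1.0]]
ft_force: [-0.6, -0.4, -6.5]
opening: 0.044
gripper_force: 83.8
time_s: 15.2
tool_pos: [0.6467, 0.1623, 0.0762]
tool_rot: [[0.001, 1.0, 0.001], [1.0, -0.001, -0.0], [-0.0, 0.001, -1.0]]
ft_force: [0.7, -0.4, -6.4]
opening: 0.0443
gripper_force: 84.0
```

```bash
python3 -m inch '[{"offset":[0,0,0.1],"turn":0},{"offset":[0,0,0.2],"turn":0},{"offset":[0,0,0.27],"turn":0},{"offset":[0,0,0.32],"turn":0},{"offset":[0,0,0.32],"turn":0},{"offset":[0,0,0.32],"turn":0}]'
```

```text
time_s: 15.8
tool_pos: [0.6467, 0.1624, 0.073]
tool_rot: [[0.001, 1.0, 0.0], [1.0, -0.001, -0.0], [-0.0, 0.0, -1.0]]
ft_force: [-0.5, -0.3, -2.7]
opening: 0.0444
gripper_force: 84.5
```

Foot in contact; release and go to the 32.

```bash
python3 -m inch '[{"offset":[0,0,0.04],"turn":0},{"offset":[0,0,0.04],"turn":0},{"offset":[0,0,0.04],"turn":0},{"offset":[0,0,0.04],"turn":0},{"offset":[0,0,0.04],"turn":0},{"offset":[0,0,-1],"turn":0},{"offset":[0,0,-3],"turn":0},{"offset":[0,0,-6],"turn":0},{"offset":[0,0,-9],"turn":0},{"offset":[0,0,-10],"turn":0}]' 8.54
python3 -m inch '[{"offset":[-1,-3,0],"turn":0},{"offset":[-3,-7,0],"turn":0},{"offset":[-5,-10,0],"turn":0},{"offset":[-8,-14,0],"turn":0},{"offset":[-11,-17,0],"turn":0},{"offset":[-14,-19.5,0],"turn":0},{"offset":[-15.6,-20.8,0],"turn":0},{"offset":[-15.6,-20.8,2],"turn":0},{"offset":[-15.6,-20.8,2],"turn":0},{"offset":[-15.6,-20.8,2],"turn":0}]'
python3 shot.py a32; python3 - <<'E'
from h import *
import pickle
c=pickle.load(open("pics/a32.pkl","rb"));im=cv2.imread("pics/a32.png")
def proj(p):
    T=np.linalg.inv(c["world_from_camera"]);f=192/np.tan(np.radians(c["vfov"]/2));q=T@[*p,1];return c["cx"]+f*q[0]/-q[2],c["cy"]-f*q[1]/-q[2]
x,y=proj((.4382,.006,.062));print(x,y)
cv2.circle(im,(int(x),int(y)),3,(0,0,255),-1);s=r.capture("scene")[110:290,200:420]
cv2.imwrite("pics/a32b.png",np.hstack([cv2.resize(im,(400,300)),cv2.resize(s,(367,300))]))
E
```

```text
time_s: 16.8
tool_pos: [0.6476, 0.1625, 0.1765]
tool_rot: [[0.001, 1.0, 0.005], [1.0, -0.001, 0.001], [0.001, 0.005, -1.0]]
ft_force: [1.1, -0.1, 0.8]
opening: 0.0856
gripper_force: 0.0
time_s: 17.8
tool_pos: [0.4386, 0.0065, 0.1528]
tool_rot: [[0.001, 1.0, -0.001], [1.0, -0.001, 0.0], [0.0, -0.001, -1.0]]
ft_force: [0.9, 0.2, 0.9]
opening: 0.0854
gripper_force: 0.0
253.6547850075114 201.83632892466562
```

View pics/a32b.png

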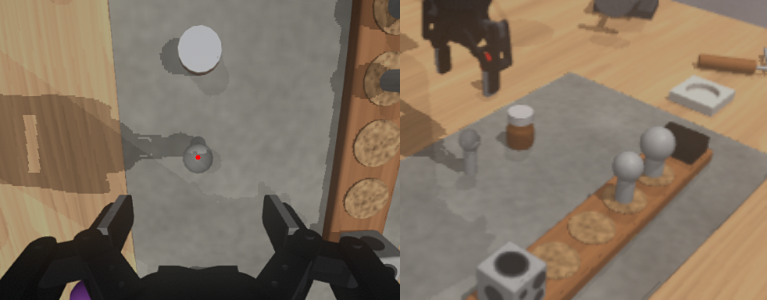

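The 32 ball is at (198,157) in the left half, right on the prediction. The right half shows 40 and 48 standing on the third and fourth pads.

```bash
python3 -m inch '[{"offset":[0,0,3],"turn":0},{"offset":[0,0,6],"turn":0},{"offset":[0,0,8],"turn":0},{"offset":[0,0,9.3],"turn":0},{"offset":[0,0,9.8],"turn":0},{"offset":[0,0,9.8],"turn":0},{"offset":[0,0,9.8],"turn":0},{"offset":[0,0,9.8],"turn":0}]'
python3 -m inch '[{"offset":[0,0,0],"turn":0},{"offset":[0,0,0],"turn":0},{"offset":[0,0,0],"turn":0},{"offset":[0,0,0],"turn":0},{"offset":[0,0,0],"turn":0},{"offset":[0,0,0],"turn":0},{"offset":[0,0,0],"turn":0},{"offset":[0,0,0],"turn":0},{"offset":[0,0,0],"turn":0}]' 0 40
python3 -m inch '[{"offset":[0,0,-0.5],"turn":0},{"offset":[0,0,-1],"turn":0},{"offset":[0,0,-2],"turn":0},{"offset":[0,0,-4],"turn":0},{"offset":[0,0,-7],"turn":0},{"offset":[0,0,-10],"turn":0},{"offset":[0,0,-11],"turn":0},{"offset":[0,0,-11],"turn":0},{"offset":[0,0,-11],"turn":0}]'
```

```text
time_s: 18.7
tool_pos: [0.4389, 0.0065, 0.0554]
tool_rot: [[0.0, 1.0, 0.001], [1.0, -0.0, -0.0], [-0.0, 0.001, -1.0]]
ft_force: [-0.1, -0.1, 0.0]
opening: 0.0853
gripper_force: 0.0
time_s: 19.6
tool_pos: [0.4386, 0.0064, 0.055]
tool_rot: [[0.001, 1.0, 0.0], [1.0, -0.001, -0.0], [-0.0, 0.0, -1.0]]
ft_force: [-0.5, 0.6, 7.0]
opening: 0.0293
gripper_force: 38.8
time_s: 20.5
tool_pos: [0.4382, 0.0065, 0.1641]
tool_rot: [[0.001, 1.0, -0.001], [1.0, -0.001, -0.0], [-0.0, -0.001, -1.0]]
ft_force: [-0.6, -0.3, -1.8]
opening: 0.029
gripper_force: 39.8
```

```bash
python3 -m inch '[{"offset":[0,2,0],"turn":0},{"offset":[0,6,0],"turn":0},{"offset":[0.3,10,0],"turn":0},{"offset":[0.5,14,0],"turn":0},{"offset":[0.6,18,0],"turn":0},{"offset":[0.6,20.5,0],"turn":0},{"offset":[0.6,21.7,0],"turn":0},{"offset":[0.6,21.7,0],"turn":0},{"offset":[0.6,21.7,1],"turn":0},{"offset":[0.6,21.7,3],"turn":0}]'
python3 -m inch '[{"offset":[0,0,1.5],"turn":0},{"offset":[0,0,3],"turn":0},{"offset":[0,0,4],"turn":0},{"offset":[0,0,4.7],"turn":0},{"offset":[0,0,5.1],"turn":0},{"offset":[0,0,5.2],"turn":0},{"offset":[0,0,5.2],"turn":0}]'
```

```text
time_s: 21.5
tool_pos: [0.6549, 0.0123, 0.1342]
tool_rot: [[0.001, 1.0, 0.001], [1.0, -0.001, -0.0], [-0.0, 0.001, -1.0]]
ft_force: [0.2, 1.1, -1.4]
opening: 0.0293
gripper_force: 40.0
time_s: 22.2
tool_pos: [0.6557, 0.0123, 0.083]
tool_rot: [[0.001, 1.0, 0.0], [1.0, -0.001, -0.0], [-0.0, 0.0, -1.0]]
ft_force: [1.0, -0.2, -1.5]
opening: 0.0293
gripper_force: 40.0
```

```bash
python3 -m inch '[{"offset":[0,0,0.1],"turn":0},{"offset":[0,0,0.2],"turn":0},{"offset":[0,0,0.27],"turn":0},{"offset":[0,0,0.32],"turn":0},{"offset":[0,0,0.32],"turn":0},{"offset":[0,0,0.32],"turn":0}]'
```

```text
time_s: 22.8
tool_pos: [0.6557, 0.0123, 0.0801]
tool_rot: [[0.001, 1.0, 0.001], [1.0, -0.001, -0.0], [-0.0, 0.001, -1.0]]
ft_force: [-2.3, 0.4, 6.0]
opening: 0.0296
gripper_force: 40.5
```

```bash
python3 -m inch '[{"offset":[0,0,0],"turn":0},{"offset":[0,0,0],"turn":0},{"offset":[0,0,0],"turn":0},{"offset":[0,0,0],"turn":0},{"offset":[0,0,0],"turn":0},{"offset":[0,0,-1],"turn":0},{"offset":[0,0,-3],"turn":0},{"offset":[0,0,-6],"turn":0},{"offset":[0,0,-9],"turn":0},{"offset":[0,0,-10],"turn":0}]' 8.54
python3 -m inch '[{"offset":[-2,-3,0],"turn":0},{"offset":[-5,-6,0],"turn":0},{"offset":[-8,-9,0],"turn":0},{"offset":[-12,-12,0],"turn":0},{"offset":[-15,-15,0],"turn":0},{"offset":[-18.5,-18,0],"turn":0},{"offset":[-21.6,-19.6,0],"turn":0},{"offset":[-21.6,-19.6,2],"turn":0},{"offset":[-21.6,-19.6,2],"turn":0},{"offset":[-21.6,-19.6,2],"turn":0}]'
python3 shot.py a24; python3 - <<'E'
from h import *
import pickle
c=pickle.load(open("pics/a24.pkl","rb"));im=cv2.imread("pics/a24.png")
def proj(p):
    T=np.linalg.inv(c["world_from_camera"]);f=192/np.tan(np.radians(c["vfov"]/2));q=T@[*p,1];return c["cx"]+f*q[0]/-q[2],c["cy"]-f*q[1]/-q[2]
x,y=proj((.459,-.2035,.066));print(x,y)
cv2.circle(im,(int(x),int(y)),2,(0,0,255),-1);s=r.capture("scene")[110:290,200:420]
cv2.imwrite("pics/a24b.png",np.hstack([cv2.resize(im,(400,300)),cv2.resize(s,(367,300))]))
E
```

```text
time_s: 23.8
tool_pos: [0.6565, 0.0123, 0.1833]
tool_rot: [[0.001, 1.0, 0.005], [1.0, -0.001, -0.0], [-0.0, 0.005, -1.0]]
ft_force: [-0.6, 0.0, -0.4]
opening: 0.0851
gripper_force: 0.0
time_s: 24.8
tool_pos: [0.4594, -0.2033, 0.1595]
tool_rot: [[0.0, 1.0, -0.001], [1.0, -0.0, 0.0], [0.0, -0.001, -1.0]]
ft_force: [-0.2, -0.1, 0.1]
opening: 0.0856
gripper_force: 0.0
253.67089829165567 200.3901082452126
```

View pics/a24b.png

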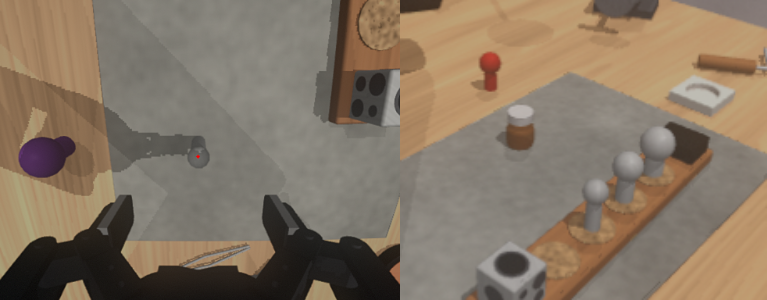

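The 24 ball is under the predicted point (198,156). The other three stand on their pads.

```bash
python3 -m inch '[{"offset":[0,0,3],"turn":0},{"offset":[0,0,6],"turn":0},{"offset":[0,0,8],"turn":0},{"offset":[0,0,9.4],"turn":0},{"offset":[0,0,10.1],"turn":0},{"offset":[0,0,10.1],"turn":0},{"offset":[0,0,10.1],"turn":0},{"offset":[0,0,10.1],"turn":0}]'
python3 -m inch '[{"offset":[0,0,0],"turn":0},{"offset":[0,0,0],"turn":0},{"offset":[0,0,0],"turn":0},{"offset":[0,0,0],"turn":0},{"offset":[0,0,0],"turn":0},{"offset":[0,0,0],"turn":0},{"offset":[0,0,0],"turn":0},{"offset":[0,0,0],"turn":0},{"offset":[0,0,0],"turn":0}]' 0 30
python3 -m inch '[{"offset":[0,0,-0.5],"turn":0},{"offset":[0,0,-1],"turn":0},{"offset":[0,0,-2],"turn":0},{"offset":[0,0,-4],"turn":0},{"offset":[0,0,-7],"turn":0},{"offset":[0,0,-10],"turn":0},{"offset":[0,0,-12],"turn":0},{"offset":[0,0,-12],"turn":0},{"offset":[0,0,-12],"turn":0}]'
```

```text
time_s: 25.7
tool_pos: [0.4598, -0.2037, 0.0593]
tool_rot: [[0.0, 1.0, 0.001], [1.0, -0.0, -0.001], [-0.001, 0.001, -1.0]]
ft_force: [-0.1, -1.2, -0.2]
opening: 0.0859
gripper_force: 0.0
time_s: 26.6
tool_pos: [0.4595, -0.2036, 0.0586]
tool_rot: [[0.001, 1.0, 0.0], [1.0, -0.001, -0.0], [-0.0, 0.0, -1.0]]
ft_force: [-0.8, 0.0, 6.2]
opening: 0.0215
gripper_force: 29.4
time_s: 27.5
tool_pos: [0.4592, -0.2035, 0.1787]
tool_rot: [[0.001, 1.0, 0.001], [1.0, -0.001, -0.0], [-0.0, 0.001, -1.0]]
ft_force: [0.3, -0.3, -1.9]
opening: 0.0213
gripper_force: 29.5
```

```bash
python3 -m inch '[{"offset":[1,2,0],"turn":0},{"offset":[4,5,0],"turn":0},{"offset":[7,8,0],"turn":0},{"offset":[10,11.5,0],"turn":0},{"offset":[12.5,15,0],"turn":0},{"offset":[14.2,18,0],"turn":0},{"offset":[14.2,20,0],"turn":0},{"offset":[14.2,20,0],"turn":0},{"offset":[14.2,20,1],"turn":0},{"offset":[14.2,20,3.5],"turn":0}]'
python3 -m inch '[{"offset":[0,0,1.5],"turn":0},{"offset":[0,0,3],"turn":0},{"offset":[0,0,4.5],"turn":0},{"offset":[0,0,5.3],"turn":0},{"offset":[0,0,5.7],"turn":0},{"offset":[0,0,5.8],"turn":0},{"offset":[0,0,5.8],"turn":0}]'
```

```text
time_s: 28.5
tool_pos: [0.6591, -0.0621, 0.1434]
tool_rot: [[0.001, 1.0, 0.002], [1.0, -0.001, -0.0], [-0.0, 0.002, -1.0]]
ft_force: [-0.4, 0.7, -0.3]
opening: 0.0216
gripper_force: 29.7
time_s: 29.2
tool_pos: [0.6597, -0.0617, 0.0859]
tool_rot: [[0.001, 1.0, 0.001], [1.0, -0.001, -0.0], [-0.0, 0.001, -1.0]]
ft_force: [-0.1, 0.3, -0.8]
opening: 0.0213
gripper_force: 29.7
```

```bash
python3 -m inch '[{"offset":[0,0,0.1],"turn":0},{"offset":[0,0,0.15],"turn":0},{"offset":[0,0,0.2],"turn":0},{"offset":[0,0,0.24],"turn":0},{"offset":[0,0,0.24],"turn":0},{"offset":[0,0,0.24],"turn":0}]'
```

```text
time_s: 29.8
tool_pos: [0.6598, -0.0618, 0.0837]
tool_rot: [[0.001, 1.0, 0.001], [1.0, -0.001, -0.0], [-0.0, 0.001, -1.0]]
ft_force: [-0.7, -0.5, 6.0]
opening: 0.0217
gripper_force: 30.1
```

Contact; release, rise and back away for a check.

```bash
python3 -m inch '[{"offset":[0,0,0],"turn":0},{"offset":[0,0,0],"turn":0},{"offset":[0,0,0],"turn":0},{"offset":[0,0,0],"turn":0},{"offset":[0,0,0],"turn":0},{"offset":[0,0,-1],"turn":0},{"offset":[0,0,-3],"turn":0},{"offset":[0,0,-6],"turn":0},{"offset":[0,0,-9],"turn":0},{"offset":[0,0,-12],"turn":0}]' 8.54
python3 -m inch '[{"offset":[-2,-3,-2],"turn":0},{"offset":[-4,-6,-4],"turn":0},{"offset":[-6,-7,-6],"turn":0},{"offset":[-8,-7,-8],"turn":0},{"offset":[-9,-7,-8],"turn":0},{"offset":[-9,-7,-8],"turn":0},{"offset":[-9,-7,-8],"turn":0},{"offset":[-9,-7,-8],"turn":0}]'
python3 - <<'E'
from h import *
w=r.capture("wrist");s=r.capture("scene");d=r.capture("side")
cv2.imwrite("pics/end.png",np.vstack([np.hstack([cv2.resize(s[120:310,210:410],(400,380)),cv2.resize(d[100:260,200:400],(400,380))]),np.hstack([cv2.resize(w[:280],(400,219)),np.zeros((219,400,3),np.uint8)])]))
E
```

```text
time_s: 30.8
tool_pos: [0.6594, -0.0617, 0.2051]
tool_rot: [[0.001, 1.0, 0.0], [1.0, -0.001, -0.0], [-0.0, 0.0, -1.0]]
ft_force: [0.7, -0.1, 0.3]
opening: 0.0854
gripper_force: 0.0
time_s: 31.6
tool_pos: [0.5893, -0.1508, 0.2821]
tool_rot: [[-0.0, 1.0, -0.002], [1.0, 0.0, 0.001], [0.001, -0.002, -1.0]]
ft_force: [-0.2, 0.9, 0.6]
opening: 0.0854
gripper_force: 0.0
```

View pics/end.png

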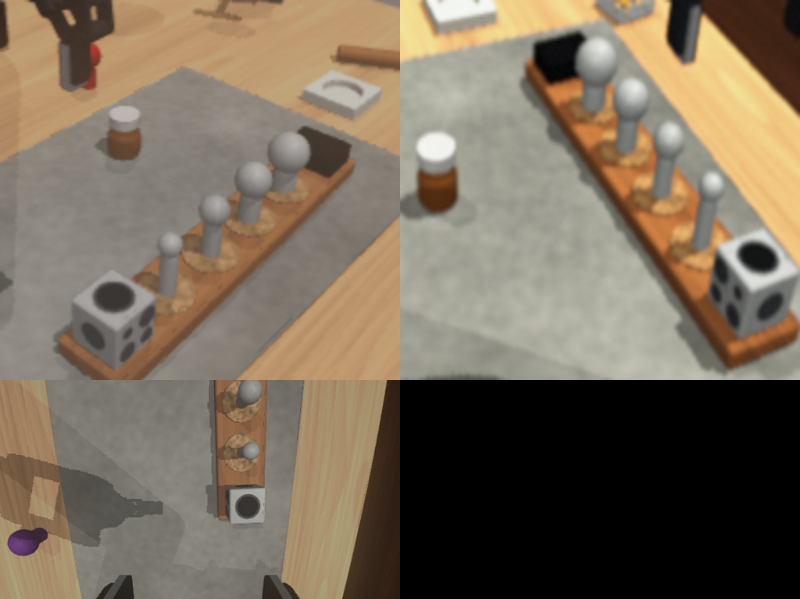

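All four punches stand upright, centred on their pads in the order 24, 32, 40, 48 from the block: (168,265), (214,225), (253,190) and (289,160). The jar at (124,133) is undisturbed.

```bash
python3 -c "from plant import r; print(r.finish_job())"
```

```text
the job is handed in; nothing more can be done
None
```

All four punches stand upright on their cork pads in the order 24, 32, 40, 48 mm from the doming block, the jar was left untouched, and the job is handed in after about 32 s of robot time; no verdict was returned.

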